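# Break the lid stay and lower the spares case lid

## Task

Close the green spares case: its lid is propped open by a folding stay on the case's right-hand side that is locked straight. Break the stay at its knuckle by its red release grip (it goes down and back) while the lid stays up, then lower the lid gently (it has a pull bar along its front) until it lies fully shut, without letting it drop or slam. Leave the things round the case undisturbed and let go at the end.

Things in the scene. Friction and masses are not known exactly. Their poses are not given: they have to be found in the camera images.
- case: Green painted steel spares case, fixed to the bench, 140 deep (x) x 220 wide (y) x 88 high, walls 4. Origin: centre of its underside on the bench; +x points to its back (lid hinge side, away from the robot), +y to its left, +z up. It holds small spares below the rim. Its place and yaw vary; the front always faces roughly to the robot.
- lid_hinge (a point): Middle of the lid's hinge line along the case's y axis, at case frame x +71, z +90 mm. The lid is a green plate 145 mm from hinge to front edge, 228 wide, 3 thick, about 0.5 kg.
- case_lid (a joint): Lid angle in rad: 0 fully shut, grows as it opens; 1.20 at the start (nearly upright, leaning forward), held by the locked stay. With the stay just broken the lid is held up by friction while it stands above about 1.0 rad; below about 0.9 it may fall and slam unless it is supported.
- lid_bar (a point): Centre of the lid's round steel pull bar, 10 mm thick, 187 mm from the hinge line, parallel to case y; it projects 42 mm beyond the lid's front edge on two legs 116 mm apart (100 mm free). It is the top of the open lid, about 265 mm above the bench, and stands in front of the case, 95 mm up (5 mm above the hinge line), when shut. It turns between the fingers on its arc about the hinge line.
- release_grip (a point): Push point on the stay's red grip: a 12 mm rod along case y, from 46 mm inward to 20 mm outward of this point. At the start 119 mm up, at case x -14, y -171 mm. Push it from above, down and back (+0.64 case x, -0.77 z), 2 to 8 N: after 9 mm the stay is straight, 20 to 30 mm breaks it and leaves the lid at 1.1 to 1.2 rad; over 40 mm the lid may fall. It stays where it is left.
- stay_knuckle (a joint): Angle of the stay's knuckle between its two 70.5 mm steel links, in rad: 2.51 locked past straight against its stop (the start; the lid then cannot be closed), 2.26 straight, falling as it folds; 1.57 with the lid at 1.1 rad, 1.1 at 0.9 rad, 0 with the lid shut.
- oil_can: Green oil can with a thin spout, 56x64x140 mm, loose bystander; origin at the centre of its underside.
- jar_pins: Clear-white jar with a red screw cap, 58 dia x 72 mm, loose bystander; origin at the centre of its underside.
- round_tin: Flat round white tin, 73 dia x 31 mm, loose bystander left of the case (a like tin inside the case is fixed); origin at the centre of its underside.

How it is judged:
By the outcome, as a careful person would: the job done as asked, in the order asked, and still so for the second after the job is handed in, with the robot touching nothing.
It also fails if it takes over 48 s, if anything falls off the work surface, if the arm or the gripper's body presses on something with over 40 N, if the wrist force passes 120 N, or if a joint passes its speed limit or range.

## Robot

A 6-joint arm with a two-finger parallel gripper is mounted at the origin on a cart in front of the work surface, level with it; the furniture and walls round the work are solid. World frame = base frame: x ahead of the robot, y to its left, z up, the work surface at z = 0. Lengths are in mm, angles in rad, forces in N, time in s.
With the tool pointing down it reaches from about 400 to 925 mm from the base axis. Payload 12.5 kg.
Tool frame: the origin (TCP) lies between the finger pads; the fingertips stand 19 mm ahead of it and the grasp point (between the pads) is the TCP (env.nose_length is the distance from the TCP to the fingertips, in mm); z points along the fingers, y is the line along which they close (so a half turn about z gives the same grasp; the last joint's range is limited). The gripper opens to 95 mm and grips with 3 to 60 N. Pads are 20 mm wide; open, the fingers measure 119 mm over their backs; the gripper's body (75 mm by 180 mm) begins 59 mm behind the grasp point.
Start: joints at [-1.265, 0.491, 1.559, -0, 1.092, -0.106], TCP at [250.186, -572.758, 233.661] pointing down, gripper open.
Joint ranges: [-3.1, 3.1], [-0.84, 2.19], [0.05, 2.79], [-1.13, 4.28], [0.06, 2.93], [-2.69, 2.69]. Speed limits (rad/s): [2.22, 2.22, 2.79, 3.14, 3.14, 3.14].

## Interface

Orientations are given as [roll, pitch, yaw] about the fixed x, y, z axes, in that order (R = Rz(yaw) Ry(pitch) Rx(roll)).
In Python, from cell import env gives the robot as it stands. The module is installed in compiled form; this text tells all that it offers.
- The arm moves only by the tool drive_tool, never from a script. Its argument "rows" is a list that holds one entry, the list of rows, each a list of 7 numbers: the shift along the tool's x, y, z scaled (see below), then the turn, a rotation vector about the tool's x, y, z scaled (see below), then the opening, from 0 (shut) to 1 (fully open). In form: [[[tx, ty, tz, ax, ay, az, jaw], ...]]. A call has 1 to 5 rows; each row shifts and turns the commanded pose from where the row before left it, along the tool's axes as they then stand; what a row does not reach is not made up. The controller multiplies each number of a shift by 250 mm and each number of a turn by 180 degrees. A row lasts 1/8 s, in which the tool goes at most 62.5 mm and 10.7 degrees, less where a joint would pass 70% of its speed; a pose out of reach is approached as far as the arm can. A call with a number of a shift or a turn outside -1 to 1 is refused whole. A call with a gripper value outside its range is refused whole. The fingers move at their own pace and stop on an object; the grip force is fixed at half the most. Time passes only in rows, so rows that do not move let the fingers close. It gives the time, the measured TCP pose, the force, the opening and the grip force at its end, in the units of the state.
- env.state(): the state, without advancing time (a new reading comes with each control period).
- env.read_camera(name): name is "scene" or "top" or "wrist"; returns a dict with "color" (420x560x3 uint8, blue, green, red), "camera_matrix" (3x3 intrinsics, pixels), "pose" (4x4, takes a point from camera to world coordinates). Camera axes: x right, y up, looking along -z (the intrinsics and any distortion apply to the point x, -y, -z); pixel columns grow to the right and rows downward; lengths in mm; the calibration is good to about 2 mm. A picture is of the moment at which its call begins. There is no depth.
- env.job_done(): hands the job in; it is judged then, once.
Trained networks look in a picture, given as the dict that the camera call returned (one of the last four; its "shot" number tells which), for a name from the list of things; names that differ only in an ending like _2 or _b are one class to them, and where a whole thing is asked for, a point or a joint stands for the part that bears it (a point fixed in the world has none). Each returns a list of dicts, best first, with "score" (0 to 1); they miss things now and then, are a little off and sometimes report something else, mostly with a low value. They report only what shows in the picture. A call takes as long as a camera call.
- env.search_frame(name, picture): "at" ([x, y, z] in mm, in the coordinates of the camera as it stood for that picture, good to about 4 mm: the middle of the surface that is visible of it).
- env.place_of(name, picture): "at" ([x, y, z] in mm, in the coordinates of the camera as it stood for that picture, good to about 4 mm: a listed point, or the origin of a listed thing).
The state is a dict: "t": time; "joints": joint angles; "qvel": joint speeds; "tau": joint torques, N m; "eef_pos": TCP position; "tcp_rot": TCP orientation; "ft_force": force on the tool from outside, world axes, zero at the start; "moment": the same for the moment, N m; "opening": opening from 0.0 (shut) to 1.0 (fully open); "grip_force": force on a finger pad.
Only numpy, scipy, OpenCV 4.12 (cv2) and the standard library are available. Lean on these libraries where they do the work, as an engineer would, in place of code of your own. Each camera call takes 0.05 s, during which the arm holds its last target. There are 200 camera calls.

## Working session

There is one attempt and no reset: what is moved stays moved. The work goes in short steps, Python scripts to look and compute and a tool call to move; the robot and the scene stay as the last step left them, time stands still between calls to the robot, and variables do not carry over. Pictures are saved under pics/ and viewed, at most 10 in all, crops included, and the job is handed in when it is done.

Besides the shell and the picture viewer there is one more tool, called after "Request:" as name(argument=value, ...), one argument or row to a line, values as JSON. drive_tool: Moves the arm, as the interface text tells. Its arguments: {"type":"object","properties":{"rows":{"type":"array","items":{"type":"array","items":{"type":"array","items":{"type":"number","minimum":-1,"maximum":1}}}}},"required":["rows"]}

```bash
mkdir -p pics; cat > h.py <<'E'
from cell import env
import numpy as np, cv2
def w(p,at): return (np.array(p["pose"])@np.append(at,1))[:3]
def find(cam,names,save=None):
    p=env.read_camera(cam)
    if save: cv2.imwrite(f"pics/{save}.png",p["color"])
    for n in names:
        for f in ("place_of",):
            r=getattr(env,f)(n,p)
            print(cam,n,[(round(d["score"],2),w(p,d["at"]).round(0).tolist()) for d in r[:2]])
    return p
E
python3 - <<'E'
from h import *
for c in ("scene","top"):
    find(c,["case","lid_hinge","lid_bar","release_grip","oil_can","jar_pins","round_tin"],c)
s=env.state();print(s)
E
```

```text
scene case [(0.84, [557.0, 46.0, -3.0])]
scene lid_hinge [(0.77, [626.0, 54.0, 90.0])]
scene lid_bar [(0.84, [568.0, 45.0, 268.0])]
scene release_grip [(0.61, [572.0, -126.0, 118.0])]
scene oil_can []
scene jar_pins [(0.6, [586.0, 340.0, 2.0])]
scene round_tin [(0.82, [456.0, 306.0, -5.0])]
top case [(0.68, [556.0, 46.0, -0.0])]
top lid_hinge [(0.79, [626.0, 54.0, 89.0]), (0.17, [459.0, 302.0, -0.0])]
top lid_bar [(0.66, [569.0, 48.0, 267.0])]
top release_grip [(0.68, [631.0, 55.0, 89.0]), (0.67, [571.0, -127.0, 124.0])]
top oil_can [(0.69, [426.0, -375.0, -0.0])]
top jar_pins []
top round_tin [(0.95, [457.0, 303.0, -0.0])]
{'t': 0.8, 'joints': array([-1.26457442e+00,  4.90858668e-01,  1.55894598e+00,  2.04240749e-05,
        1.09170065e+00, -1.05612851e-01]), 'qvel': array([-1.68520088e-03, -7.00942211e-05, -1.21454218e-03, -2.51307983e-04,
        8.14187338e-04, -1.27267606e-03]), 'tau': array([ 3.63394443e-03, -6.12402534e+01, -2.58418661e+01,  6.93868543e-02,
        4.45383356e-02,  1.46489651e-05]), 'eef_pos': array([ 250.19751194, -572.72754429,  233.67077316]), 'tcp_rot': array([ 3.14150387e+00, -8.81536154e-06,  4.11825349e-01]), 'ft_force': array([-0.11645136,  0.11914743,  0.15024773]), 'moment': array([-0.00409749,  0.01769943, -0.03417144]), 'grip_force': 0.0, 'opening': 0.9988674272572505}
```

View pics/scene.png

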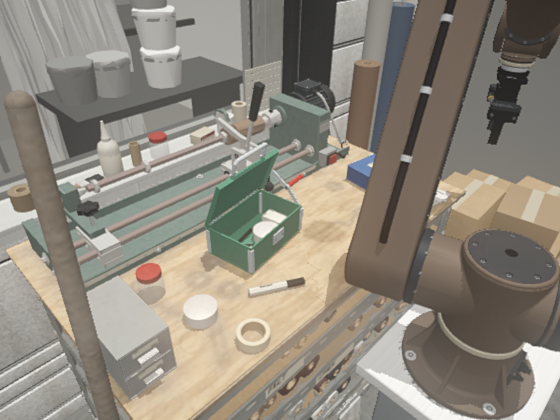

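View pics/top.png

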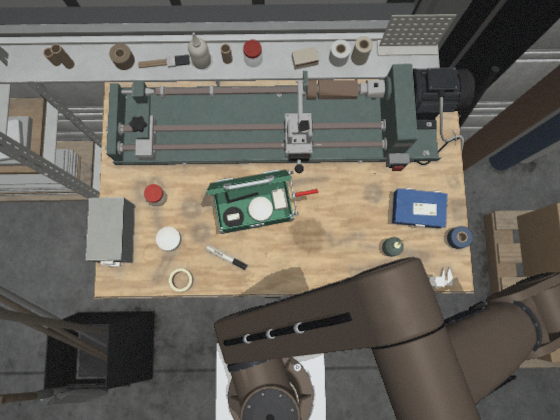

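The scene picture shows the case at about (250,230) with the red grip at (292,183). In the top view the case is at (255,205), the grip at (307,192), the tin at (168,238), the jar at (153,193) and the oil can at (393,246). The network results agree with this, apart from one false grip hit. Next I'll fit the case pose and plan the approach.

```bash
cat >> h.py <<'E'
from scipy.spatial.transform import Rotation as R, Slerp
from scipy.optimize import least_squares
def fit(obs):  # list of (case xyz, world xyz)
    f=lambda v:np.concatenate([((np.array(o)-(R.from_euler('z',v[3]).apply(c)+[v[0],v[1],0]))[:2]) for c,o in obs])
    s=least_squares(lambda v:f(np.array([v[0],v[1],0,v[2]])),[560,46,.12],loss='soft_l1',f_scale=4)
    return s.x,f(np.array([s.x[0],s.x[1],0,s.x[2]])).round(1)
def c2w(C,p): return R.from_euler('z',C[2]).apply(p)+[C[0],C[1],0]
def tool(C,tilt): return R.from_euler('z',C[2]+np.pi/2)*R.from_euler('x',np.pi)*R.from_euler('x',-tilt)
def plan(way,jaw,dec=3):
    """way: list of (world xyz, Rotation, nrows)"""
    s=env.state(); p=s["eef_pos"]; r=R.from_euler('xyz',s["tcp_rot"]); out=[]
    for P,Q,n in way:
        p0,sl=p.copy(),Slerp([0,1],R.concatenate([r,Q]))
        for k in range(1,n+1):
            tp=p0+(np.array(P)-p0)*k/n; tq=sl(k/n)
            d=r.inv().apply(tp-p)/250; a=(r.inv()*tq).as_rotvec()/np.pi
            d=d.round(dec);a=a.round(dec)
            out.append([*d.tolist(),*a.tolist(),jaw])
            p=p+r.apply(d*250); r=r*R.from_rotvec(a*np.pi)
    for i in range(0,len(out),5): print(str([out[i:i+5]]).replace("0.",".").replace("-.0,","0,"))
E
python3 - <<'E'
from h import *
H,B,G,O=[71,0,90],[8,0,266],[-14,-171,119],[0,0,0]
C,r=fit([(O,[557,46]),(O,[556,46]),(H,[626,54]),(H,[626,54]),(B,[568,45]),(B,[569,48]),(G,[572,-126]),(G,[571,-127])])
print(C,r)
d=c2w([0,0,C[2]],[.64,0,-.77]); g=c2w(C,G); print("grip",g)
plan([(g-d*90,tool(C,.69),12)],0)
E
```

```text
Traceback (most recent call last):
  File "h.py", line 16, in fit
    s=least_squares(lambda v:f(np.array([v[0],v[1],0,v[2]])),[560,46,.12],loss='soft_l1',f_scale=4)
  File "h.py", line 16, in <lambda>
    s=least_squares(lambda v:f(np.array([v[0],v[1],0,v[2]])),[560,46,.12],loss='soft_l1',f_scale=4)
                             ~^^^^^^^^^^^^^^^^^^^^^^^^^^^^^^
  File "h.py", line 15, in <lambda>
    f=lambda v:np.concatenate([((np.array(o)-(R.from_euler('z',v[3]).apply(c)+[v[0],v[1],0]))[:2]) for c,o in obs])
                                 ~~~~~~~~~~~^^~~~~~~~~~~~~~~~~~~~~~~~~~~~~~~~~~~~~~~~~~~~~~~
ValueError: operands could not be broadcast together with shapes (2,) (3,)
```

```bash
python3 - <<'E'
s=open('h.py').read()
a=s.index("def fit");b=s.index("def c2w")
s=s[:a]+'''def fit(obs):  # (case xyz, world xy) -> x, y, yaw
    f=lambda v:np.concatenate([o-c2w(v,c)[:2] for c,o in obs])
    x=least_squares(f,[560,46,.12],loss='soft_l1',f_scale=4).x
    return x,f(x).round(1)
'''+s[b:]
open('h.py','w').write(s)
from h import *
H,B,G,O=[71,0,90],[8,0,266],[-14,-171,119],[0,0,0]
C,r=fit([(O,[557,46]),(O,[556,46]),(H,[626,54]),(H,[626,54]),(B,[568,45]),(B,[569,48]),(G,[572,-126]),(G,[571,-127])])
print(C,r)
d=c2w([0,0,C[2]],[.64,0,-.77])-[0,0,0]; g=c2w(C,G); print("grip",g)
plan([(g-d*90,tool(C,.69),12)],0)
E
```

```text
[5.57758038e+02 4.46507554e+01 1.58376848e-01] [-0.8  1.3 -1.8  1.3 -1.9 -1.8 -1.9 -1.8  2.3 -0.9  3.3  2.1  1.1  0.4
  0.1 -0.6]
grip [ 570.90261798 -126.41712596  119.        ]
[[[.139, -.098, .015, -.016, .012, -.033, 0], [.148, -.085, .016, -.015, .012, -.034, 0], [.155, -.068, .018, -.016, .012, -.033, 0], [.161, -.054, .021, -.015, .012, -.034, 0], [.165, -.037, .025, -.016, .012, -.033, 0]]]
[[[.167, -.021, .03, -.015, .012, -.034, 0], [.167, -.005, .035, -.016, .012, -.033, 0], [.165, .01, .042, -.015, .012, -.034, 0], [.162, .026, .049, -.016, .012, -.033, 0], [.156, .04, .056, -.016, .012, -.034, 0]]]
[[[.15, .053, .065, -.015, .012, -.033, 0], [.14, .064, .073, -.016, .012, -.033, 0]]]
```

Request:
drive_tool(
  rows=[
    [[0.139,-0.098,0.015,-0.016,0.012,-0.033,0],[0.148,-0.085,0.016,-0.015,0.012,-0.034,0],[0.155,-0.068,0.018,-0.016,0.012,-0.033,0],[0.161,-0.054,0.021,-0.015,0.012,-0.034,0],[0.165,-0.037,0.025,-0.016,0.012,-0.033,0]],
  ],
)

```text
t: 1.42
eef_pos: [360.7, -389.4, 214.9]
tcp_rot: [2.855, -0.115, 0.961]
ft_force: [0.3, -0.4, -0.4]
opening: 0.532
grip_force: 0.0
```

Request:
drive_tool(
  rows=[
    [[0.167,-0.021,0.03,-0.015,0.012,-0.034,0],[0.167,-0.005,0.035,-0.016,0.012,-0.033,0],[0.165,0.01,0.042,-0.015,0.012,-0.034,0],[0.162,0.026,0.049,-0.016,0.012,-0.033,0],[0.156,0.04,0.056,-0.016,0.012,-0.034,0]],
  ],
)

```text
t: 2.05
eef_pos: [470.6, -207.5, 196.1]
tcp_rot: [2.553, -0.061, 1.519]
ft_force: [0.5, 0.2, -0.9]
opening: 0.028
grip_force: 0.0
```

Request:
drive_tool(
  rows=[
    [[0.15,0.053,0.065,-0.015,0.012,-0.033,0],[0.14,0.064,0.073,-0.016,0.012,-0.033,0],[0,0,0,0,0,0,0]],
  ],
)

```text
t: 2.42
eef_pos: [514.3, -133.8, 187.7]
tcp_rot: [2.451, -0.0, 1.731]
ft_force: [-0.2, -0.6, -0.7]
opening: 0.0
grip_force: 0.0
```

```bash
python3 - <<'E'
from h import *
s=env.state();print(s["t"],s["eef_pos"].round(1),s["tcp_rot"].round(3),s["joints"].round(2),s["ft_force"].round(1))
find("wrist",["release_grip","lid_bar","lid_hinge"],"w1")
find("scene",["release_grip","lid_bar","lid_hinge"])
find("top",["release_grip","lid_bar"])
C=[557.8,44.7,.158]
g=c2w(C,[-14,-171,119]);d=c2w([0,0,C[2]],[.64,0,-.77])
t=R.from_euler('xyz',s["tcp_rot"]); print("grip in tool",t.inv().apply(g-s["eef_pos"]),"dir",t.inv().apply(d))
E
```

```text
2.425 [ 514.3 -133.8  187.7] [ 2.451 -0.     1.731] [-0.59  0.34  2.22  1.5   0.45 -2.11] [-0.2 -0.6 -0.7]
wrist release_grip [(0.7, [578.0, -128.0, 117.0])]
wrist lid_bar []
wrist lid_hinge [(0.78, [635.0, 55.0, 89.0])]
scene release_grip [(0.81, [573.0, -124.0, 117.0])]
scene lid_bar [(0.63, [566.0, 46.0, 268.0])]
scene lid_hinge [(0.66, [626.0, 56.0, 92.0])]
top release_grip [(0.7, [571.0, -129.0, 120.0])]
top lid_bar [(0.78, [567.0, 45.0, 271.0])]
grip in tool [-1.67519053  0.21074642 89.35422657] dir [-0.00140975  0.00291617  1.00124398]
```

View pics/w1.png

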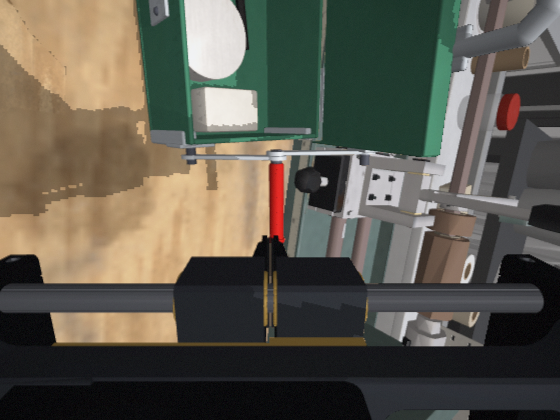

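The wrist view shows the rod from (277,165) to (277,240) with the fingertips at about column 270. I'll check the lateral offset by projecting the tool axis into the picture.

```bash
python3 - <<'E'
from h import *
p=env.read_camera("wrist"); s=env.state(); K=np.array(p["camera_matrix"]); T=np.linalg.inv(p["pose"])
t=R.from_euler('xyz',s["tcp_rot"])
for x,y,z in [(0,0,19),(0,0,83),(0,0,89),(0,5,89),(40,0,89),(40,5,89),(20,0,89)]:
    c=(T@np.append(s["eef_pos"]+t.apply([x,y,z]),1))[:3]; u=K@[c[0],-c[1],-c[2]]; print((x,y,z),(u[:2]/u[2]).round(0))
E
```

```text
(0, 0, 19) [271. 253.]
(0, 0, 83) [271. 220.]
(0, 0, 89) [271. 218.]
(0, 5, 89) [277. 218.]
(40, 0, 89) [271. 169.]
(40, 5, 89) [277. 169.]
(20, 0, 89) [271. 194.]
```

Request:
drive_tool(
  rows=[
    [[0,0.009,0.05,0,0,0,0],[0,0.009,0.08,0,0,0,0],[0,0,0.06,0,0,0,0],[0,0,0.012,0,0,0,0],[0,0,0.0,0,0,0,0]],
  ],
)

```text
t: 3.65
eef_pos: [549.0, -129.9, 152.2]
tcp_rot: [2.451, -0.0, 1.728]
ft_force: [0.2, 0.2, -0.1]
opening: 0.005
grip_force: 0.0
```

Request:
drive_tool(
  rows=[
    [[0,0,0.012,0,0,0,0],[0,0,0.012,0,0,0,0]],
  ],
)

```text
t: 3.9
eef_pos: [553.0, -129.5, 147.8]
tcp_rot: [2.45, 0.001, 1.727]
ft_force: [0.1, 0.0, 0.0]
opening: 0.008
grip_force: 0.0
```

Request:
drive_tool(
  rows=[
    [[0,0,0.012,0,0,0,0],[0,0,0.0,0,0,0,0]],
  ],
)

```text
t: 4.15
eef_pos: [554.9, -129.0, 145.1]
tcp_rot: [2.451, 0.0, 1.727]
ft_force: [-0.1, -0.7, -0.6]
opening: 0.005
grip_force: 0.0
```

Request:
drive_tool(
  rows=[
    [[0,0,0.012,0,0,0,0],[0,0,0.0,0,0,0,0]],
  ],
)

```text
t: 4.4
eef_pos: [556.8, -128.8, 142.8]
tcp_rot: [2.451, 0.0, 1.727]
ft_force: [0.0, 0.1, 0.5]
opening: 0.006
grip_force: 0.0
```

Request:
drive_tool(
  rows=[
    [[0,0,0.012,0,0,0,0],[0,0,0.0,0,0,0,0]],
  ],
)

```text
t: 4.65
eef_pos: [558.7, -128.5, 140.4]
tcp_rot: [2.451, 0.0, 1.728]
ft_force: [-0.1, 0.4, -0.0]
opening: 0.002
grip_force: 0.0
```

Request:
drive_tool(
  rows=[
    [[0,0,0.012,0,0,0,0],[0,0,0.0,0,0,0,0]],
  ],
)

```text
t: 4.9
eef_pos: [560.6, -128.2, 138.1]
tcp_rot: [2.451, 0.0, 1.728]
ft_force: [0.6, -0.1, -0.3]
opening: 0.004
grip_force: 0.0
```

Request:
drive_tool(
  rows=[
    [[0,0,0.012,0,0,0,0],[0,0,0.0,0,0,0,0]],
  ],
)

```text
t: 5.15
eef_pos: [562.6, -127.9, 136.0]
tcp_rot: [2.45, 0.0, 1.728]
ft_force: [0.3, 0.5, 0.6]
opening: 0.007
grip_force: 0.4
```

Request:
drive_tool(
  rows=[
    [[0,0,0.012,0,0,0,0],[0,0,0.0,0,0,0,0]],
  ],
)

```text
t: 5.4
eef_pos: [564.4, -127.6, 133.5]
tcp_rot: [2.451, 0.0, 1.727]
ft_force: [-0.4, -1.2, 1.6]
opening: 0.003
grip_force: 0.3
```

Request:
drive_tool(
  rows=[
    [[0,0,0.012,0,0,0,0],[0,0,0.0,0,0,0,0]],
  ],
)

```text
t: 5.65
eef_pos: [566.1, -127.3, 131.0]
tcp_rot: [2.451, 0.0, 1.727]
ft_force: [-0.9, -1.1, 0.4]
opening: 0.004
grip_force: 0.1
```

```bash
python3 - <<'E'
from h import *
s=env.state();print(s["ft_force"])
find("wrist",["release_grip","lid_hinge"],"w2")
find("scene",["release_grip","lid_bar","lid_hinge"],"s2")
im=cv2.imread("pics/s2.png")[110:240,190:350]
a=cv2.resize(im,None,fx=3,fy=3,interpolation=2); b=cv2.resize(cv2.imread("pics/w2.png")[100:300,180:380],(390,390))
cv2.imwrite("pics/c2.png",np.hstack([a,b])[:, :800] if a.shape[1]+390<=800 else np.hstack([cv2.resize(a,(400,390)),b]))
E
```

```text
[-0.89714668 -1.11452881  0.38690725]
wrist release_grip [(0.85, [587.0, -127.0, 112.0])]
wrist lid_hinge []
scene release_grip [(0.64, [578.0, -121.0, 108.0])]
scene lid_bar [(0.86, [573.0, 47.0, 264.0])]
scene lid_hinge [(0.81, [625.0, 55.0, 88.0])]
```

View pics/c2.png

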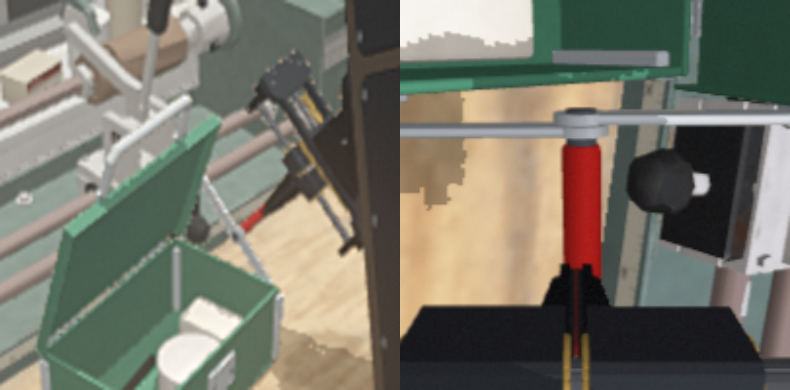

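The crop shows the fingertips seated on the rod and the links about straight. The rod has moved about 9 mm, so I'll push on about 16 mm more.

Request:
drive_tool(
  rows=[
    [[0,0,0.012,0,0,0,0],[0,0,0.012,0,0,0,0],[0,0,0.0,0,0,0,0]],
  ],
)

```text
t: 6.38
eef_pos: [570.0, -126.7, 126.5]
tcp_rot: [2.451, 0.0, 1.728]
ft_force: [-0.7, 0.3, 1.1]
opening: 0.003
grip_force: 0.0
```

Request:
drive_tool(
  rows=[
    [[0,0,0.012,0,0,0,0],[0,0,0.012,0,0,0,0],[0,0,0.0,0,0,0,0]],
  ],
)

```text
t: 6.75
eef_pos: [573.7, -126.1, 121.8]
tcp_rot: [2.451, 0.0, 1.727]
ft_force: [-0.8, -0.2, 0.1]
opening: 0.006
grip_force: 0.0
```

Request:
drive_tool(
  rows=[
    [[0,0,0.012,0,0,0,0],[0,0,0.0,0,0,0,0]],
  ],
)

```text
t: 7.0
eef_pos: [575.6, -125.8, 119.5]
tcp_rot: [2.451, 0.0, 1.727]
ft_force: [-0.9, 0.1, -0.1]
opening: 0.005
grip_force: 0.0
```

```bash
python3 - <<'E'
from h import *
s=env.state();print(s["ft_force"],s["joints"].round(2))
find("wrist",["release_grip","lid_hinge"],"w3")
find("scene",["release_grip","lid_bar","lid_hinge"],"s3")
find("top",["release_grip","lid_bar"])
a=cv2.resize(cv2.imread("pics/s3.png")[110:240,190:350],(400,390)); b=cv2.resize(cv2.imread("pics/w3.png")[100:300,180:380],(390,390))
cv2.imwrite("pics/c3.png",np.hstack([a,b]))
E
```

```text
[-0.87465088  0.11589645 -0.12978065] [-0.5   0.53  2.16  1.86  0.42 -2.42]
wrist release_grip [(0.93, [592.0, -123.0, 99.0])]
wrist lid_hinge []
scene release_grip [(0.76, [588.0, -122.0, 99.0])]
scene lid_bar [(0.84, [560.0, 45.0, 261.0])]
scene lid_hinge [(0.8, [627.0, 58.0, 88.0])]
top release_grip [(0.61, [588.0, -124.0, 102.0])]
top lid_bar [(0.88, [562.0, 46.0, 266.0])]
```

View pics/c3.png

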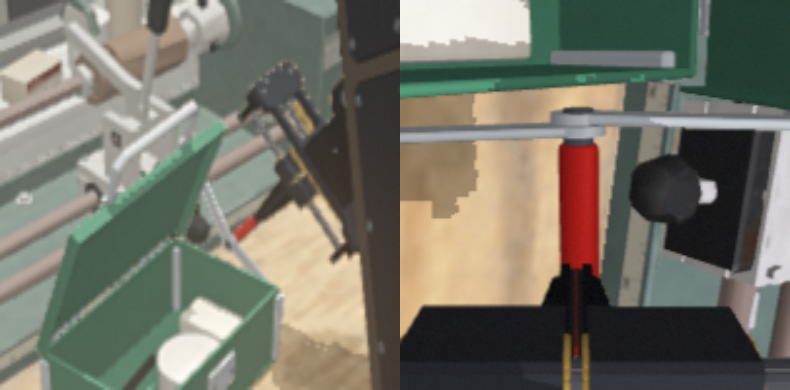

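The rod has moved about 25 mm down and back and the stay is folding. The lid bar is now at x≈561, so the lid is still up at about 1.16 rad. Next I'll back off and go above the bar.

```bash
python3 - <<'E'
from h import *
C=[557.8,44.7,.158]
s=env.state();t=R.from_euler('xyz',s["tcp_rot"]);p=s["eef_pos"]-t.apply([0,0,80])
plan([(p,t,3),(p+[10,0,165],tool(C,0.0),8),([561,45.5,345],tool(C,0.0),4)],1)
E
```

```text
[[[.0, 0, -.107, .0, .0, .0, 1], [.0, .0, -.106, .0, .0, .0, 1], [0, .0, -.107, .0, .0, .0, 1], [-.001, .056, -.06, .027, .0, 0, 1], [-.001, .051, -.065, .028, .0, 0, 1]]]
[[[0, .046, -.07, .027, .0, 0, 1], [-.001, .039, -.072, .028, .0, 0, 1], [-.001, .032, -.076, .027, .0, 0, 1], [-.001, .026, -.079, .028, .0, 0, 1], [-.001, .019, -.08, .027, .0, 0, 1]]]
[[[0, .012, -.082, .028, .0, 0, 1], [.173, .053, .001, 0, .0, 0, 1], [.173, .054, .002, 0, .0, 0, 1], [.173, .053, .001, 0, .0, 0, 1], [.173, .054, .002, 0, .0, 0, 1]]]
```

Request:
drive_tool(
  rows=[
    [[0,0,-0.107,0,0,0,0],[0,0,-0.106,0,0,0,0],[0,0,-0.107,0,0,0,0],[-0.001,0.056,-0.06,0.027,0,0,0],[-0.001,0.051,-0.065,0.028,0,0,0]],
  ],
)

```text
t: 8.12
eef_pos: [527.0, -129.8, 206.8]
tcp_rot: [2.554, -0.014, 1.739]
ft_force: [-1.2, 0.8, 0.2]
opening: 0.004
grip_force: 0.0
```

Request:
drive_tool(
  rows=[
    [[0,0.046,-0.07,0.027,0,0,0],[-0.001,0.039,-0.072,0.028,0,0,0],[-0.001,0.032,-0.076,0.027,0,0,0.5],[-0.001,0.026,-0.079,0.028,0,0,1],[-0.001,0.019,-0.08,0.027,0,0,1]],
  ],
)

```text
t: 8.75
eef_pos: [525.3, -131.5, 305.7]
tcp_rot: [2.964, -0.018, 1.744]
ft_force: [0.1, 0.6, 0.2]
opening: 0.262
grip_force: 0.0
```

Request:
drive_tool(
  rows=[
    [[0,0.012,-0.082,0.028,0,0,1],[0,0,0,0,0,0,1],[0,0,0,0,0,0,1]],
  ],
)

```text
t: 9.12
eef_pos: [524.4, -131.7, 324.3]
tcp_rot: [3.048, -0.02, 1.745]
ft_force: [-0.4, -0.2, 1.0]
opening: 0.577
grip_force: 0.0
```

```bash
python3 - <<'E'
from h import *
C=[557.8,44.7,.158]
s=env.state();print(s["t"],s["eef_pos"].round(1),s["tcp_rot"].round(3),s["joints"].round(2),s["ft_force"].round(1))
find("wrist",["lid_bar","release_grip"])
find("scene",["release_grip","lid_bar","lid_hinge"])
find("top",["release_grip","lid_bar"])
plan([([561,45.5,345],tool(C,0.0),4)],1)
E
```

```text
9.125 [ 524.4 -131.7  324.3] [ 3.048 -0.02   1.745] [-0.4   0.26  1.68  0.07  1.14 -0.6 ] [-0.4 -0.2  1. ]
wrist lid_bar []
wrist release_grip [(0.75, [591.0, -125.0, 96.0])]
scene release_grip [(0.52, [586.0, -120.0, 100.0])]
scene lid_bar [(0.81, [560.0, 46.0, 265.0])]
scene lid_hinge [(0.89, [627.0, 58.0, 92.0])]
top release_grip []
top lid_bar [(0.8, [564.0, 48.0, 264.0])]
[[[.169, .067, -.01, .007, -.002, .001, 1], [.169, .067, -.013, .008, -.001, .001, 1], [.169, .066, -.015, .007, -.002, .001, 1], [.17, .065, -.017, .007, -.001, .002, 1]]]
```

Request:
drive_tool(
  rows=[
    [[0.169,0.067,-0.01,0.007,-0.002,0.001,1],[0.169,0.067,-0.013,0.008,-0.001,0.001,1],[0.169,0.066,-0.015,0.007,-0.002,0.001,1],[0.17,0.065,-0.017,0.007,-0.001,0.002,1],[0,0,0,0,0,0,1]],
  ],
)

```text
t: 10.25
eef_pos: [561.5, 48.2, 345.0]
tcp_rot: [3.14, -0.001, 1.731]
ft_force: [0.2, -0.1, -0.0]
opening: 0.997
grip_force: 0.0
```

```bash
python3 - <<'E'
from h import *
C=[557.8,44.7,.158]
s=env.state();print(s["t"],s["eef_pos"].round(1),s["tcp_rot"].round(3),s["joints"].round(2),s["ft_force"].round(1))
find("wrist",["lid_bar"],"w4")
find("scene",["lid_bar"])
plan([([561,45.5,264],tool(C,0.0),3)],1)
E
```

```text
10.25 [561.5  48.2 345. ] [ 3.140e+00 -1.000e-03  1.731e+00] [-0.03  0.31  1.55  0.    1.28 -0.19] [ 0.2 -0.1 -0. ]
wrist lid_bar [(0.71, [561.0, 50.0, 262.0])]
scene lid_bar [(0.74, [563.0, 44.0, 265.0])]
[[[.001, .0, .108, .0, 0, 0, 1], [.001, .0, .108, .0, 0, 0, 1], [.0, .0, .108, .0, 0, -.001, 1]]]
```

View pics/w4.png

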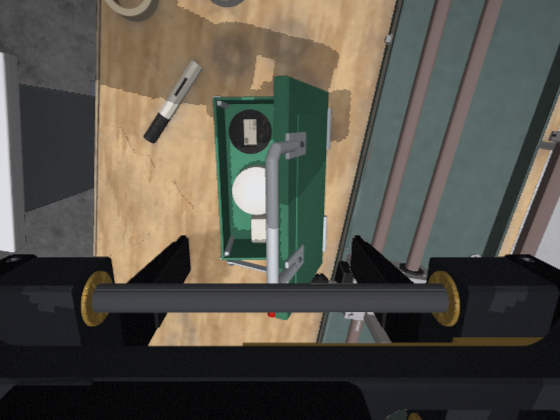

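The bar runs at column ~272 from row 150 to 285. The tool axis at bar depth projects to (271,220), so the gripper is centred and I'll descend.

Request:
drive_tool(
  rows=[
    [[0,0,0.1,0,0,0,1],[0,0,0.1,0,0,0,1],[0,0,0.08,0,0,0,1],[0,0,0.044,0,0,0,1],[0,0,0,0,0,0,1]],
  ],
)

```text
t: 11.08
eef_pos: [561.0, 45.1, 263.8]
tcp_rot: [3.141, -0.001, 1.727]
ft_force: [-0.7, 0.5, 0.5]
opening: 1.001
grip_force: 0.0
```

Request:
drive_tool(
  rows=[
    [[0,0,0,0,0,0,0.6],[0,0,0,0,0,0,0.3],[0,0,0,0,0,0,0.3],[0,0,0,0,0,0,0.2],[0,0,0,0,0,0,0.2]],
  ],
)

```text
t: 11.7
eef_pos: [561.1, 45.8, 264.1]
tcp_rot: [3.14, -0.001, 1.728]
ft_force: [0.4, 0.2, 0.2]
opening: 0.533
grip_force: 0.0
```

Request:
drive_tool(
  rows=[
    [[0,0,0,0,0,0,0.15],[0,0,0,0,0,0,0.1],[0,0,0,0,0,0,0.05],[0,0,0,0,0,0,0],[0,0,0,0,0,0,0]],
  ],
)

```text
t: 12.32
eef_pos: [561.3, 45.7, 264.0]
tcp_rot: [3.14, -0.001, 1.728]
ft_force: [2.6, 0.0, -1.0]
opening: 0.096
grip_force: 30.0
```

```bash
python3 - <<'E'
from h import *
s=env.state();print(s["t"],s["eef_pos"].round(1),s["tcp_rot"].round(3),s["joints"].round(2),s["ft_force"].round(1),s["opening"],s["grip_force"])
find("scene",["lid_bar","lid_hinge"])
find("top",["lid_bar","lid_hinge"])
E
```

```text
12.325 [561.3  45.7 264. ] [ 3.140e+00 -1.000e-03  1.728e+00] [-0.04  0.37  1.67  0.    1.09 -0.19] [ 2.6  0.  -1. ] 0.09635811690919777 29.993833601474762
scene lid_bar [(0.82, [560.0, 44.0, 264.0])]
scene lid_hinge [(0.75, [625.0, 56.0, 91.0]), (0.18, [457.0, 306.0, -4.0])]
top lid_bar [(0.27, [428.0, -379.0, -2.0])]
top lid_hinge []
```

The grip is confirmed: opening is about 9 mm on the 10 mm bar at 30 N, and both coordinates give a bar angle of 1.20. Next is the arc down.

```bash
python3 - <<'E'
from h import *
C=[557.8,44.7,.158]; s=env.state()
q=R.from_euler('z',-C[2]).apply(s["eef_pos"]-[C[0],C[1],0]); r=np.hypot(q[0]-71,q[2]-90); f=np.arctan2(q[2]-90,71-q[0]); print(q,r,f)
F=np.concatenate([np.linspace(f,.22,31),np.linspace(.22,.027,11)[1:]]); P=np.c_[-187*np.cos(F),187*np.sin(F)]
D=np.diff(P,axis=0)/250; acc=np.zeros(2)
out=[]
tot=(P-P[0])/250; prev=np.zeros(2)
for k in range(1,len(P)):
    now=tot[k].round(3); d=now-prev; prev=now; out.append([0,round(d[0],3),round(-d[1],3),0,0,0,0])
for i in range(0,len(out),5): print(out[i:i+5])
E
```

```text
[  3.54701445   0.44773487 263.931104  ] 186.55276518286482 1.200838718711237
[[0, np.float64(-0.023), np.float64(0.009), 0, 0, 0, 0], [0, np.float64(-0.022), np.float64(0.01), 0, 0, 0, 0], [0, np.float64(-0.022), np.float64(0.011), 0, 0, 0, 0], [0, np.float64(-0.022), np.float64(0.011), 0, 0, 0, 0], [0, np.float64(-0.021), np.float64(0.012), 0, 0, 0, 0]]
[[0, np.float64(-0.021), np.float64(0.013), 0, 0, 0, 0], [0, np.float64(-0.02), np.float64(0.014), 0, 0, 0, 0], [0, np.float64(-0.02), np.float64(0.014), 0, 0, 0, 0], [0, np.float64(-0.02), np.float64(0.014), 0, 0, 0, 0], [0, np.float64(-0.019), np.float64(0.016), 0, 0, 0, 0]]
[[0, np.float64(-0.018), np.float64(0.016), 0, 0, 0, 0], [0, np.float64(-0.018), np.float64(0.016), 0, 0, 0, 0], [0, np.float64(-0.018), np.float64(0.018), 0, 0, 0, 0], [0, np.float64(-0.016), np.float64(0.017), 0, 0, 0, 0], [0, np.float64(-0.017), np.float64(0.019), 0, 0, 0, 0]]
[[0, np.float64(-0.015), np.float64(0.018), 0, 0, 0, 0], [0, np.float64(-0.015), np.float64(0.02), 0, 0, 0, 0], [0, np.float64(-0.015), np.float64(0.019), 0, 0, 0, 0], [0, np.float64(
[... 516 characters left out ...]
.float64(0.024), 0, 0, 0, 0], [0, np.float64(-0.007), np.float64(0.023), 0, 0, 0, 0], [0, np.float64(-0.006), np.float64(0.024), 0, 0, 0, 0]]
[[0, np.float64(-0.003), np.float64(0.014), 0, 0, 0, 0], [0, np.float64(-0.002), np.float64(0.014), 0, 0, 0, 0], [0, np.float64(-0.003), np.float64(0.015), 0, 0, 0, 0], [0, np.float64(-0.002), np.float64(0.014), 0, 0, 0, 0], [0, np.float64(-0.002), np.float64(0.014), 0, 0, 0, 0]]
[[0, np.float64(-0.001), np.float64(0.015), 0, 0, 0, 0], [0, np.float64(-0.002), np.float64(0.014), 0, 0, 0, 0], [0, np.float64(-0.001), np.float64(0.014), 0, 0, 0, 0], [0, np.float64(-0.001), np.float64(0.015), 0, 0, 0, 0], [0, np.float64(0.0), np.float64(0.014), 0, 0, 0, 0]]
```

Request:
drive_tool(
  rows=[
    [[0,-0.023,0.009,0,0,0,0],[0,-0.022,0.01,0,0,0,0],[0,-0.022,0.011,0,0,0,0],[0,-0.022,0.011,0,0,0,0],[0,-0.021,0.012,0,0,0,0]],
  ],
)

```text
t: 13.25
eef_pos: [533.8, 41.1, 250.3]
tcp_rot: [3.14, -0.0, 1.728]
ft_force: [6.2, -2.1, -7.5]
opening: 0.098
grip_force: 30.0
```

```bash
python3 - <<'E'
from h import *
s=env.state();print(s["t"],s["eef_pos"].round(1),s["joints"].round(2),s["ft_force"].round(1),s["opening"],s["grip_force"])
find("scene",["lid_bar","release_grip"])
E
```

```text
13.25 [533.8  41.1 250.3] [-0.05  0.35  1.76  0.    1.04 -0.2 ] [ 6.2 -2.1 -7.5] 0.09790409158705446 29.95637744665146
scene lid_bar [(0.55, [533.0, 41.0, 250.0])]
scene release_grip [(0.66, [594.0, -123.0, 82.0])]
```

Request:
drive_tool(
  rows=[
    [[0,-0.021,0.013,0,0,0,0],[0,-0.02,0.014,0,0,0,0],[0,-0.02,0.014,0,0,0,0],[0,-0.02,0.014,0,0,0,0],[0,-0.019,0.016,0,0,0,0]],
  ],
)

```text
t: 14.02
eef_pos: [509.6, 37.0, 232.8]
tcp_rot: [3.139, 0.0, 1.728]
ft_force: [8.6, -4.2, -6.7]
opening: 0.096
grip_force: 29.9
```

Request:
drive_tool(
  rows=[
    [[0,-0.018,0.016,0,0,0,0],[0,-0.018,0.016,0,0,0,0],[0,-0.018,0.018,0,0,0,0],[0,-0.016,0.017,0,0,0,0],[0,-0.017,0.019,0,0,0,0]],
  ],
)

```text
t: 14.65
eef_pos: [488.6, 33.4, 211.5]
tcp_rot: [3.137, 0.001, 1.728]
ft_force: [9.9, -5.8, -7.7]
opening: 0.096
grip_force: 29.9
```

Request:
drive_tool(
  rows=[
    [[0,-0.015,0.018,0,0,0,0],[0,-0.015,0.02,0,0,0,0],[0,-0.015,0.019,0,0,0,0],[0,-0.013,0.021,0,0,0,0],[0,-0.013,0.02,0,0,0,0]],
  ],
)

```text
t: 15.28
eef_pos: [471.6, 30.5, 187.2]
tcp_rot: [3.136, 0.001, 1.728]
ft_force: [11.0, -7.0, -5.5]
opening: 0.097
grip_force: 29.9
```

Request:
drive_tool(
  rows=[
    [[0,-0.013,0.021,0,0,0,0],[0,-0.011,0.022,0,0,0,0],[0,-0.011,0.022,0,0,0,0],[0,-0.011,0.022,0,0,0,0],[0,-0.009,0.023,0,0,0,0]],
  ],
)

```text
t: 15.9
eef_pos: [458.6, 28.3, 159.9]
tcp_rot: [3.135, 0.002, 1.728]
ft_force: [10.6, -8.9, -3.6]
opening: 0.096
grip_force: 29.9
```

Request:
drive_tool(
  rows=[
    [[-0.004,-0.007,0.022,0,0,0,0],[-0.004,-0.006,0.023,0,0,0,0],[-0.002,-0.006,0.024,0,0,0,0],[0,-0.006,0.023,0,0,0,0],[0,-0.005,0.024,0,0,0,0]],
  ],
)

```text
t: 16.52
eef_pos: [450.4, 26.5, 130.6]
tcp_rot: [3.138, -0.002, 1.727]
ft_force: [7.0, 10.3, -2.1]
opening: 0.098
grip_force: 30.0
```

Request:
drive_tool(
  rows=[
    [[-0.002,-0.002,0.014,0,0,0,0],[0,-0.002,0.014,0,0,0,0],[0,-0.003,0.015,0,0,0,0],[0,-0.002,0.014,0,0,0,0],[0,-0.002,0.014,0,0,0,0]],
  ],
)

```text
t: 17.15
eef_pos: [447.9, 25.9, 113.0]
tcp_rot: [3.137, -0.002, 1.727]
ft_force: [6.5, 15.1, -2.2]
opening: 0.095
grip_force: 30.1
```

Request:
drive_tool(
  rows=[
    [[0,-0.001,0.014,0,0,0,0],[0,-0.001,0.012,0,0,0,0],[0,-0.001,0.012,0,0,0,0]],
  ],
)

```text
t: 17.52
eef_pos: [447.3, 25.8, 103.5]
tcp_rot: [3.137, -0.002, 1.727]
ft_force: [6.4, 16.2, -1.9]
opening: 0.097
grip_force: 30.1
```

```bash
python3 - <<'E'
from h import *
s=env.state();print(s["t"],s["eef_pos"].round(1),s["joints"].round(2),s["ft_force"].round(1),s["opening"],s["grip_force"])
find("scene",["lid_bar","release_grip"])
E
```

```text
17.525 [447.3  25.8 103.5] [-0.09  0.45  2.12  0.01  0.57 -0.25] [ 6.4 16.2 -1.9] 0.0966464405257239 30.082993805408478
scene lid_bar [(0.9, [448.0, 25.0, 99.0])]
scene release_grip []
```

Request:
drive_tool(
  rows=[
    [[0.004,0,0.012,0,0,0,0],[0.002,0,0.01,0,0,0,0],[0,0,0,0,0,0,0]],
  ],
)

```text
t: 18.05
eef_pos: [447.2, 26.1, 99.6]
tcp_rot: [3.136, 0.0, 1.728]
ft_force: [-0.3, -0.3, 26.1]
opening: 0.096
grip_force: 30.0
```

Request:
drive_tool(
  rows=[
    [[0,0,0.006,0,0,0,0],[0,0,0,0,0,0,0]],
  ],
)

```text
t: 18.3
eef_pos: [447.3, 26.0, 98.6]
tcp_rot: [3.136, 0.0, 1.728]
ft_force: [-2.8, -0.6, 34.7]
opening: 0.091
grip_force: 30.0
```

Request:
drive_tool(
  rows=[
    [[0,0,0.006,0,0,0,0],[0,0,0,0,0,0,0]],
  ],
)

```text
t: 18.55
eef_pos: [447.3, 26.0, 97.2]
tcp_rot: [3.136, 0.0, 1.728]
ft_force: [-3.0, -1.2, 37.7]
opening: 0.095
grip_force: 30.0
```

Request:
drive_tool(
  rows=[
    [[0,0,-0.004,0,0,0,0],[0,0,0,0,0,0,0]],
  ],
)

```text
t: 18.8
eef_pos: [447.3, 26.0, 97.3]
tcp_rot: [3.136, 0.0, 1.728]
ft_force: [1.0, -0.9, 20.5]
opening: 0.096
grip_force: 30.0
```

```bash
python3 - <<'E'
from h import *
find("scene",["lid_bar"],"s5")
find("wrist",["lid_bar","lid_hinge"],"w5")
a=cv2.resize(cv2.imread("pics/s5.png")[160:300,180:330],(400,373)); b=cv2.resize(cv2.imread("pics/w5.png"),(398,299))
b=cv2.copyMakeBorder(b,0,74,0,0,0)
cv2.imwrite("pics/c5.png",np.hstack([a,b]))
E
```

```text
scene lid_bar [(0.72, [447.0, 26.0, 93.0])]
wrist lid_bar [(0.92, [447.0, 27.0, 91.0])]
wrist lid_hinge []
```

View pics/c5.png

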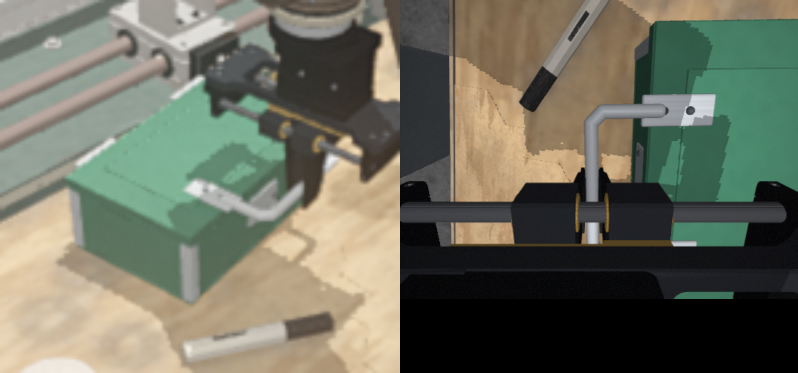

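The crops show the lid lying flat on the case with the bar still between the pads. Contact force rose with the bar height at about 93–95. I'll ease the force off, open and lift clear.

Request:
drive_tool(
  rows=[
    [[0,0,-0.003,0,0,0,0],[0,0,0,0,0,0,0.2],[0,0,0,0,0,0,0.3],[0,0,0,0,0,0,0.3],[0,0,0,0,0,0,0.3]],
  ],
)

```text
t: 19.68
eef_pos: [446.0, 26.2, 96.2]
tcp_rot: [3.141, -0.001, 1.728]
ft_force: [-0.7, -0.1, 0.1]
opening: 0.3
grip_force: 0.0
```

Request:
drive_tool(
  rows=[
    [[0,0,-0.03,0,0,0,0.3],[0,0,-0.06,0,0,0,0.3],[0,0,-0.12,0,0,0,0.3],[0,0,-0.16,0,0,0,0.3],[0,0,-0.16,0,0,0,0.3]],
  ],
)

```text
t: 20.3
eef_pos: [445.8, 26.1, 230.5]
tcp_rot: [3.14, -0.001, 1.728]
ft_force: [0.6, -0.0, -0.0]
opening: 0.301
grip_force: 0.0
```

```bash
python3 - <<'E'
from h import *
s=env.state();print(s["t"],s["eef_pos"].round(1),s["ft_force"].round(1),s["opening"])
find("scene",["lid_bar","jar_pins","round_tin"],"s6")
find("wrist",["lid_bar"])
find("top",["lid_bar","oil_can","jar_pins","round_tin"])
E
```

```text
20.3 [445.8  26.1 230.5] [ 0.6 -0.  -0. ] 0.30123829848282113
scene lid_bar [(0.61, [449.0, 24.0, 95.0])]
scene jar_pins [(0.89, [588.0, 338.0, 1.0])]
scene round_tin [(0.74, [459.0, 307.0, -6.0])]
wrist lid_bar [(0.68, [448.0, 26.0, 91.0])]
top lid_bar []
top oil_can [(0.87, [428.0, -376.0, 1.0])]
top jar_pins [(0.69, [587.0, 347.0, -0.0])]
top round_tin [(0.59, [455.0, 302.0, -1.0])]
```

View pics/s6.png

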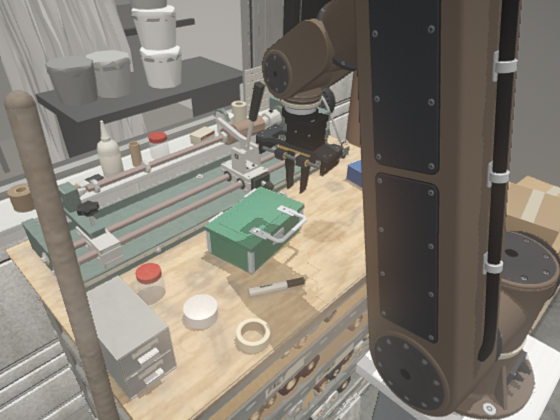

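The lid lies flat on the case at about (255,228), the gripper is clear, and the jar, tin and oil can haven't moved.

```bash
python3 -c "
from cell import env
print(env.job_done())"
```

```text
the job is handed in; nothing more can be done
None
```

I broke the stay with the lid still up, then lowered the lid on its bar until it lay shut, let go with the gripper clear, found the jar, tin and oil can where they had been, and handed the job in at about 20 s (no verdict was returned).

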